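# Push the lever to raise a thimble level with its neighbour

### The arm

A 6-joint arm with a two-finger parallel gripper is mounted at the origin on the work surface. World frame = base frame: x ahead of the robot, y to its left, z up, the work surface at z = 0. Lengths are in m, angles in rad, forces in N, time in s.
With the tool pointing down it reaches from about 0.25 to 0.775 m from the base axis. Payload 8.9 kg.
Tool frame: the origin (TCP) lies at the very end of the fingers, on their centre line; the grasp point (between the pads) lies 19 mm behind it; z points along the fingers, y is the line along which they close (so a half turn about z gives the same grasp; the last joint's range is limited). The gripper opens to 85 mm and grips with 20 to 120 N. Pads are 22 mm wide; open, the fingers measure 114 mm over their backs; the gripper's body (76 mm by 85 mm) begins 54 mm behind the grasp point. The pads swing forward as they close: fully open they stand 13 mm farther back than shut.
Start: joints at [1.005, 0.291, -0.153, 1.127, 0, 1.431], TCP at [0.217, 0.478, 0.231] pointing down, gripper open.
Joint ranges: [-2.52, 2.52], [-0.91, 1.74], [-1.3, 1.37], [-1.96, 2.02], [-1.52, 1.47], [-3.14, 3.14]. Speed limits (rad/s): [2.22, 2.22, 2.79, 3.14, 3.14, 3.14].

### API

Orientations are given as a rotation vector (axis times angle).
In Python, from cell import manip gives the robot as it stands.
- The arm moves only by the tool carry_out, never from a script. Its argument "commands" is a list that holds one entry, the list of rows, each a list of 5 numbers: the closure, from 0 (fully open) to 1 (shut), then the shift along the tool's x, y, z in cm, then the turn about the tool's z in degrees. A call has 1 to 10 rows; each row is the pose to reach, as a shift and turn from the pose commanded when the call began, along the tool's axes at that moment; what a row does not reach only later rows make up. A row lasts 1/8 s, in which the tool goes at most 62.5 mm and 10.7 degrees, less where a joint would pass 70% of its speed; a pose out of reach is approached as far as the arm can. A call with a gripper value outside its range is refused whole. The fingers move at their own pace and stop on an object; "force" is the grip in N (left out, the last holds). Time passes only in rows, so rows that repeat a pose let the fingers close. It gives the time, the measured TCP pose, the force, the opening and the grip force at its end, in the units of the state.
- manip.state(): the state, without advancing time (a new reading comes with each control period).
- manip.snapshot(name): name is "scene" or "side" or "wrist"; returns a dict with "frame" (400x640x3 uint8, blue, green, red), "z_map" (400x640 float32, m along the optical axis (not along the pixel's ray), 0 where there is no reading), "mtx" (3x3 intrinsics, pixels), "R" (3x3) and "t" (3): a world point X has camera coordinates R X + t; the wrist camera has in their place "tool_from_camera" (4x4, takes a point from camera to tool coordinates, whose origin is the TCP and whose axes are the flange's). Camera axes: x right, y down, z forward; pixel columns grow to the right and rows downward; lengths in m; the calibration is good to about 2 mm. A picture is of the moment at which its call begins: read the wrist's pose just before it.
- manip.job_done(): hands the job in; it is judged then, once.
The state is a dict: "time_s": time; "joint_pos": joint angles; "qvel": joint speeds; "tau": joint torques, N m; "eef_pos": TCP position; "tool_rot": TCP orientation; "ft_force": force on the tool from outside, world axes, zero at the start; "moment": the same for the moment, N m; "grip_width": opening from 0.0 (shut) to 1.0 (fully open); "gripper_force": force on a finger pad.
Only numpy, scipy, OpenCV 4.12 (cv2) and the standard library are available. Lean on these libraries where they do the work, as an engineer would, in place of code of your own. Each camera call takes 0.05 s, during which the arm holds its last target. There are 200 camera calls.

### The job

Push the upright post of the chrome lever gently with a fingertip, clockwise seen from above, until the small round display platform has risen level with the top of the white marble pedestal beside it, then leave it there and move clear. The steel thimble must ride up standing on the platform. Do not grip or pick up anything, push the platform itself, or touch or disturb any thimble or the bronze bell.

Things in the scene. Friction and masses are not known exactly. Their poses are not given: they have to be found in the camera images.
- stand: Fixed dark wooden round foot of the lifting stand, 84 mm across and 20 mm high, on the ribbed glass shelf (shelf top 12 mm above the work surface). Origin: centre of its underside, on the upright axis about which the lever turns and along which the platform rises; z up. The lever at joint value 0 points along this frame's -y and turns from there towards -x.
- lever (a joint): Angle of the chrome lever about the stand's upright axis, rad; 0 = start (platform right down), grows to 1.75 as the lever turns clockwise seen from above. The platform rises 25 mm per rad. Friction (about 0.15 N m, so 1.5 to 3 N at the post) keeps the lever where it is left.
- lever_post (a point): Point on the lever's upright end post, 110 mm from the stand's axis and 55 mm above the shelf. The lever is a level chrome rod 10 mm thick, centred 27 mm above the shelf, running from a collar of 22 mm radius to the post; the post is 10 mm thick and stands from the rod up to a 16 mm ball whose top is 88 mm above the shelf. Its free height for pushing is 32 to 72 mm above the shelf.
- platform_top (a point): Centre of the top face of the small round display platform (44 mm across, 6 mm thick, chrome with a blue pad) on the stand's axis; the top is 42 mm above the shelf at the start and can rise to 85.7 mm.
- pedestal_top (a point): Centre of the top face of the fixed white marble pedestal (44 mm square) that stands beside the stand, carrying the cobalt thimble; its top is 60 to 78 mm above the shelf, different each time.
- steel_thimble: Dull grey steel thimble standing on the platform, 19.6 mm across at its foot and 24 mm tall, closed domed end up; loose, 18 g nominal. Origin: centre of its underside; z up.
- cobalt_thimble: Cobalt blue glass thimble standing on the pedestal, 19.6 mm across at its foot and 24 mm tall, closed domed end up; loose, 18 g nominal. Origin: centre of its underside; z up.
- ivory_thimble: Ivory-coloured carved resin thimble standing on the shelf, 19.6 mm across at its foot and 24 mm tall, closed domed end up; loose, 18 g nominal. Origin: centre of its underside; z up.
- bell: Bronze bell paperweight standing on the shelf, 60 mm across at its mouth, 70 mm tall with a rounded knob handle on top; loose, 0.3 kg. Origin: centre of its underside; z up.
Things that resemble listed ones, but are neither listed nor needed, are in the scene too. Leave any blue or red look-alike of the bell alone.

How it is judged:
By the outcome, as a careful person would: the job done as asked, in the order asked, and still so for the second after the job is handed in, with the robot touching nothing.
It also fails if it takes over 45 s, if anything falls off the work surface, if the arm or the gripper's body presses on something with over 40 N, if the wrist force passes 120 N, or if a joint passes its speed limit or range.

## Working session

There is one attempt and no reset: what is moved stays moved. The work goes in short steps, Python scripts to look and compute and a tool call to move; the robot and the scene stay as the last step left them, time stands still between calls to the robot, and variables do not carry over. Pictures are saved under pics/ and viewed, at most 10 in all, crops included, and the job is handed in when it is done.

Besides the shell and the picture viewer there is one more tool, called as a command line: name --argument value ..., lists and objects as JSON in quotes. carry_out: Moves the arm, as the interface text tells. Its arguments: {"type":"object","properties":{"commands":{"type":"array","items":{"type":"array","items":{"type":"array","items":{"type":"number"}}}},"force":{"type":"number"}},"required":["commands"]}

```bash
mkdir -p pics
cat > h.py <<'E'
import numpy as np,cv2
from cell import manip
def snap(n,f):
    s=manip.snapshot(n); cv2.imwrite(f'pics/{f}.png',s['frame']); np.savez(f'{f}.npz',**s); return s
def pts(s):
    z=s['z_map'];v,u=np.indices(z.shape);K=s['mtx']
    c=np.stack([(u-K[0,2])/K[0,0]*z,(v-K[1,2])/K[1,1]*z,z],-1)
    return (c-s['t'])@s['R']
E
python3 - <<'E'
from h import *
for n in('scene','side'): s=snap(n,n+'0'); print(n,-s['R'].T@s['t'])
st=manip.state();print(st['eef_pos'],st['tool_rot'],st['time_s'],st['grip_width'])
E
```

```text
scene [1.00707502 0.47885708 0.64364694]
side [ 0.19326025 -0.24152573  0.63818357]
[0.21711501 0.47756964 0.23078945] [-6.65315131e-01 -3.06992158e+00  1.73644405e-03] 0.1 0.9987998127995118
```

View pics/scene0.png

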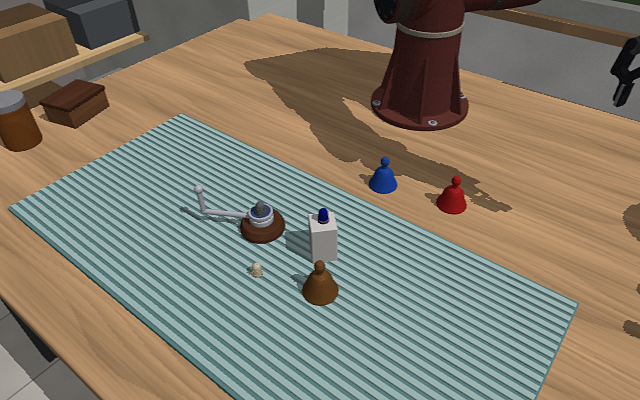

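View pics/side0.png

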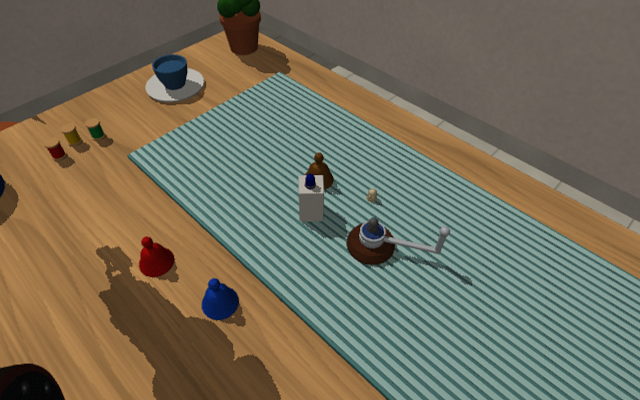

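The scene view shows the lever ball at (199,189), the stand at (262,225), the pedestal at (322,235), the ivory thimble at (256,270) and the bell at (320,283). In the side view the ball is at (444,232) and the stand at (371,242).

```bash
cat >> h.py <<'E'
def ray(s,u,v):
    d=s['R'].T@np.linalg.solve(s['mtx'],[u,v,1.]); return -s['R'].T@s['t'],d
def plane(s,u,v,z):
    o,d=ray(s,u,v); return o+d*(z-o[2])/d[2]
def tri(a,pa,b,pb):
    P=[x['mtx']@np.c_[x['R'],x['t']] for x in(a,b)]
    X=cv2.triangulatePoints(P[0],P[1],np.array(pa,float),np.array(pb,float)).ravel(); return X[:3]/X[3]
E
python3 - <<'E'
from h import *
a=np.load('scene0.npz');b=np.load('side0.npz')
np.set_printoptions(precision=4,suppress=True)
print('ball',tri(a,(199,189),b,(444,232)))
for n,s in(('scene',a),('side',b)):
    P=pts(s);f=s['frame'].astype(int);hsv=cv2.cvtColor(s['frame'],cv2.COLOR_BGR2HSV)
    x=(220,180,370,310) if n=='scene' else (285,140,460,275)
    roi=np.zeros(f.shape[:2],bool);roi[x[1]:x[3],x[0]:x[2]]=1
    z=P[...,2]
    # wood foot top face
    br=roi&(hsv[...,0]<15)&(hsv[...,1]>100)
    foot=br&(abs(z-.032)<.003)
    c,r=cv2.minEnclosingCircle(P[foot][:,:2].astype(np.float32));print(n,'shelf z',np.median(z[roi]),'foot',c,r,foot.sum())
    # pedestal: near-grey bright
    w=roi&(hsv[...,1]<40)&(hsv[...,2]>110)&(z>.06)
    h,e=np.histogram(z[w],np.arange(.05,.11,.002));print([(round(k,3),int(m)) for k,m in zip(e,h) if m])
    bl=roi&(hsv[...,0]>110)&(hsv[...,0]<130)&(hsv[...,1]>150)
    for nm,m in(('bell',br&(z>.045)),('blue',bl),('ivory',roi&(hsv[...,0]>10)&(hsv[...,0]<30)&(hsv[...,1]<110)&(hsv[...,2]>150)&(z>.014))):
        q=P[m];print(nm,len(q),q.min(0),q.max(0),np.median(q,0))
for s,(u,v) in((a,(199,189)),(b,(444,232))):print(pts(s)[v,u])
E
```

```text
ball [ 0.6298 -0.1017  0.092 ]
scene shelf z 0.011909403465247222 foot (0.6112549304962158, 0.07876706123352051) 0.11440814286470413 446
[(np.float64(0.06), 23), (np.float64(0.062), 24), (np.float64(0.064), 14), (np.float64(0.066), 25), (np.float64(0.068), 22), (np.float64(0.07), 26), (np.float64(0.072), 17), (np.float64(0.074), 31), (np.float64(0.076), 24), (np.float64(0.078), 21), (np.float64(0.08), 24), (np.float64(0.082), 22), (np.float64(0.084), 35), (np.float64(0.086), 198), (np.float64(0.088), 150), (np.float64(0.09), 2), (np.float64(0.092), 2), (np.float64(0.098), 1), (np.float64(0.1), 2), (np.float64(0.102), 1)]
bell 90 [0.6166 0.1544 0.0452] [1.0071 0.4789 0.6436] [0.635  0.1741 0.0551]
blue 148 [ 0.3413 -0.022   0.0034] [0.595  0.1318 0.1145] [0.5618 0.1222 0.1003]
ivory 275 [0.533  0.0601 0.0149] [0.6721 0.1506 0.0935] [0.5704 0.1249 0.0875]
side shelf z 0.013425690520448558 foot (0.601021409034729, 0.056276701390743256) 0.1043497622013092 538
[(np.float64(0.064), 1), (np.float64(0.066), 1), (np.float64(0.072), 1), (np.float64(0.074), 2), (np.float64(0.076), 2), (np.float64(0.082), 3), (np.float64(0.086), 49), (np.float64(0.088), 189), (np.float64(0.09), 60), (np.float64(0.092), 1), (np.float64(0.094), 3), (np.float64(0.096), 8), (np.float64(0.098), 21), (np.float64(0.1), 18), (np.float64(0.102), 4), (np.float64(0.104), 1), (np.float64(0.106), 1)]
bell 113 [ 0.1933 -0.2415  0.0454] [0.6433 0.1785 0.6382] [0.624  0.1615 0.0546]
blue 212 [ 0.1933 -0.2415  0.0532] [0.5955 0.1246 0.6382] [0.5657 0.0058 0.0574]
ivory 246 [0.5336 0.0589 0.0285] [0.6683 0.1491 0.0917] [0.5603 0.1199 0.0891]
[ 0.632  -0.0954  0.0962]
[ 0.6264 -0.1047  0.0987]
```

Run:
```python
from h import *
np.set_printoptions(precision=4,suppress=True)
a=np.load('scene0.npz');b=np.load('side0.npz')
for n,s,c,bc in(('scene',a,(262,225),(199,189)),('side',b,(371,242),(444,232))):
    hsv=cv2.cvtColor(s['frame'],cv2.COLOR_BGR2HSV);P=pts(s)
    m=((hsv[...,0]<15)&(hsv[...,1]>90)).astype(np.uint8)
    k=np.zeros_like(m);cv2.circle(k,c,32,1,-1);m&=k
    m[cv2.erode(k,np.ones((3,3)))==0]=0
    cs=max(cv2.findContours(m,0,2)[0],key=len);h=cv2.convexHull(cs).reshape(-1,2)
    # foot silhouette: project hull onto z=.022 mid plane, ellipse/circle
    q=np.array([plane(s,u,v,.022)[:2] for u,v in h],np.float32);print(n,'foot',cv2.minEnclosingCircle(q),'ptp',np.ptp(q,0))
    # pad: blue pixels
    m=((hsv[...,0]>100)&(hsv[...,0]<130)&(hsv[...,1]>90)&(k>0));q=P[m];print('pad',m.sum(),(q.min(0)+q.max(0))/2,np.ptp(q,0),np.median(q,0))
    # ball mask by height
    k=np.zeros_like(k);cv2.circle(k,bc,14,1,-1);q=(k>0)&(P[...,2]>.075)&(P[...,2]<.12);v,u=np.nonzero(q);print('ball px',u.mean(),v.mean(),len(u),P[q].mean(0))
    print('ball on plane .092',plane(s,u.mean(),v.mean(),.092))
    r=(P[...,2]>.08)&(P[...,2]<.095)&(hsv[...,1]<60);kk=np.zeros_like(k);pc=(322,225) if n=='scene' else (312,190);cv2.circle(kk,pc,30,1,-1);q=P[r&(kk>0)];print('ped',(q.min(0)+q.max(0))/2,np.median(q,0),np.ptp(q,0))
```

```text
scene foot ((0.5793259143829346, -0.0006692418828606606), 0.04553333297371864) ptp [0.0877 0.0844]
pad 93 [ 0.5785 -0.0045  0.0544] [0.0352 0.035  0.0043] [0.5834 0.0003 0.0546]
ball px 198.65555555555557 190.62222222222223 90 [ 0.6318 -0.0978  0.0911]
ball on plane .092 [ 0.6324 -0.0969  0.092 ]
ped [0.5601 0.1226 0.0872] [0.5655 0.1292 0.0875] [0.0573 0.0607 0.0144]
side foot ((0.5769678950309753, -0.006213530898094177), 0.0431504026055336) ptp [0.068  0.0826]
pad 179 [ 0.3956 -0.1152  0.3457] [0.4048 0.2526 0.585 ] [ 0.5746 -0.0115  0.056 ]
ball px 443.43220338983053 232.4406779661017 118 [ 0.6293 -0.1032  0.0933]
ball on plane .092 [ 0.6304 -0.1028  0.092 ]
ped [0.5605 0.1206 0.0875] [0.5547 0.1151 0.0889] [0.0587 0.0593 0.0149]
```

carry_out --commands '[[[1, -4, -2, 0, -4], [1, -9, -4.5, 0, -9], [1, -14.5, -7, 0, -14], [1, -20, -9.7, 0, -20], [1, -25.5, -12.4, 0, -25], [1, -31, -15, 0, -30], [1, -36.5, -17.8, 0, -36], [1, -42, -20.5, 0, -42], [1, -47, -23, 0, -48], [1, -50, -24.4, 0, -53.5]]]' --force 20

```text
time_s: 1.35
eef_pos: [0.5726, 0.0464, 0.2307]
tool_rot: [0.79, -3.04, 0.0]
ft_force: [0.1, 0.2, 0.1]
grip_width: 0.001
gripper_force: 0.0
```

```bash
cat >> h.py <<'E'
from scipy.spatial.transform import Rotation as Ro
C=np.array([.578,-.004])
def go(x,y,z,ang):
    st=manip.state();R=Ro.from_rotvec(st['tool_rot']).as_matrix()
    a=np.degrees(np.arctan2(R[1,0],R[0,0]));d=R.T@(np.array([x,y,z])-st['eef_pos'])*100
    print('go',d.round(2),'turn',-((ang-a+180)%360-180).round(1),'from',st['eef_pos'].round(4),a.round(1))
def info():
    st=manip.state();print(st['time_s'],st['ft_force'].round(2) if hasattr(st['ft_force'],'round') else st['ft_force'],st['grip_width'],np.round(st['joint_pos'],2))
E
python3 -c "
from h import *
go(.675,-.076,.231,209);go(.675,-.076,.057,209);info()"
```

```text
go [ -2.99 -15.67  -0.03] turn 0.1 from [0.5726 0.0464 0.2307] -150.9
go [ -3.   -15.67  17.37] turn 0.1 from [0.5726 0.0464 0.2307] -150.9
1.35 [0.06 0.19 0.12] 0.0010307005278782117 [-0.05  0.39 -0.02  1.17 -0.   -0.55]
```

carry_out --commands '[[[1, -0.8, -4, 0, 0], [1, -1.6, -8.5, 0, 0], [1, -2.5, -13, 0, 0], [1, -3, -15.7, 0, 0], [1, -3, -15.7, 3, 0], [1, -3, -15.7, 7, 0], [1, -3, -15.7, 11, 0], [1, -3, -15.7, 15, 0], [1, -3, -15.7, 17, 0], [1, -3, -15.7, 17.3, 0]]]'

```text
time_s: 2.6
eef_pos: [0.6724, -0.0736, 0.0563]
tool_rot: [0.787, -3.038, -0.003]
ft_force: [-0.1, 0.9, -0.2]
grip_width: -0.002
gripper_force: 0.0
```

```bash
python3 -c "
from h import *
info();a=snap('scene','scene1');b=snap('side','side1')
cv2.imwrite('pics/c1.png',np.hstack([cv2.resize(a['frame'][110:290,140:340],None,fx=2,fy=2),cv2.resize(b['frame'][140:320,320:520],None,fx=2,fy=2)]))
go(.675,-.076,.057,209)"
```

```text
2.6 [-0.09  0.88 -0.2 ] -0.002053556209362535 [-0.22  0.71  0.06  0.92  0.   -0.72]
go [ 0.01 -0.24  0.14] turn 0.0 from [ 0.6739 -0.0739  0.0584] -151.0
```

View pics/c1.png

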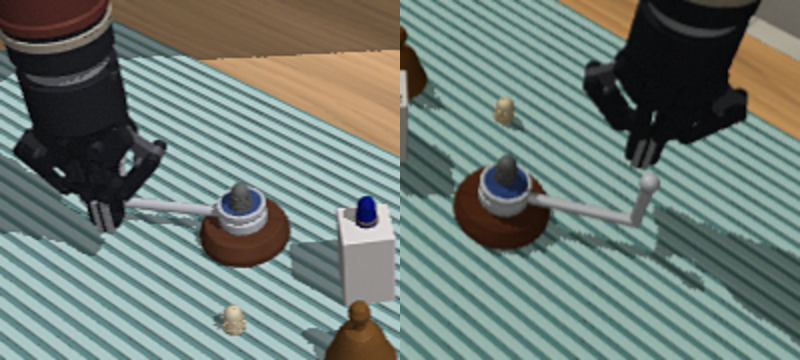

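The fingertip stands behind the post on its counter-clockwise side: in the left crop it is at (105,215), and in the right crop at (645,155) with the ball at (650,182). I'll close the gap gently.

carry_out --commands '[[[1, 0.3, 0, 0, 0], [1, 0.8, 0, 0, 0], [1, 1.3, 0, 0, 0], [1, 1.8, 0, 0, 0], [1, 2.2, 0, 0, 0], [1, 2.5, 0, 0, 0], [1, 2.7, 0, 0, 0], [1, 2.9, 0, 0, 0], [1, 3.1, 0, 0, 0], [1, 3.1, 0, 0, 0]]]'

```text
time_s: 3.95
eef_pos: [0.6467, -0.089, 0.0583]
tool_rot: [0.788, -3.041, -0.0]
ft_force: [0.8, 0.5, -0.2]
grip_width: 0.0
gripper_force: 0.0
```

```bash
python3 -c "
from h import *
info();go(.631+.875*.019,-.1+.485*.019,.057,209)"
```

```text
3.95 [ 0.84  0.47 -0.23] 0.00014160960015344713 [-0.25  0.66 -0.03  0.88 -0.   -0.76]
go [ 0.01 -0.2   0.13] turn 0.0 from [ 0.6467 -0.089   0.0583] -151.0
```

carry_out --commands '[[[1, 0.5, -0.07, 0, 2.5], [1, 0.97, -0.12, 0, 5], [1, 1.45, -0.15, 0, 7.5], [1, 1.94, -0.16, 0, 10], [1, 2.43, -0.15, 0, 12.5], [1, 2.91, -0.12, 0, 15], [1, 3.4, -0.06, 0, 17.5], [1, 3.88, 0.01, 0, 20], [1, 4.35, 0.11, 0, 22.5], [1, 4.83, 0.23, 0, 25]]]'

```text
time_s: 5.2
eef_pos: [0.6039, -0.1101, 0.0584]
tool_rot: [-0.109, 3.139, 0.001]
ft_force: [2.4, 0.6, -0.3]
grip_width: -0.001
gripper_force: 0.8
```

```bash
python3 -c "
from h import *
info();a=snap('scene','scene2');b=snap('side','side2')
cv2.imwrite('pics/c2.png',np.hstack([cv2.resize(a['frame'][110:290,140:340],None,fx=2,fy=2),cv2.resize(b['frame'][140:320,320:520],None,fx=2,fy=2)]))
go(.631,-.1,.057,184)"
```

```text
5.2 [ 2.44  0.58 -0.33] -0.0007528974394405678 [-0.3   0.59 -0.15  0.82  0.   -0.37]
go [-2.83  0.83  0.14] turn 0.0 from [ 0.6034 -0.1103  0.0584] -176.0
```

View pics/c2.png

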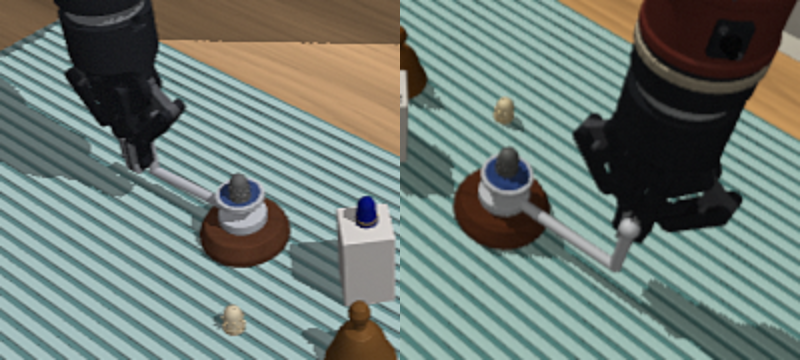

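The post follows the fingertip (ball at (628,228) in the right crop), the platform is rising and the thimble is upright.

carry_out --commands '[[[1, 0.5, -0.07, 0, 2.5], [1, 0.97, -0.12, 0, 5], [1, 1.45, -0.15, 0, 7.5], [1, 1.94, -0.16, 0, 10], [1, 2.43, -0.15, 0, 12.5], [1, 2.91, -0.12, 0, 15], [1, 3.4, -0.06, 0, 17.5], [1, 3.88, 0.01, 0, 20], [1, 4.35, 0.11, 0, 22.5], [1, 4.83, 0.23, 0, 25]]]'

```text
time_s: 6.55
eef_pos: [0.5558, -0.1115, 0.0585]
tool_rot: [0.571, 3.088, 0.0]
ft_force: [2.0, 1.0, -0.5]
grip_width: -0.001
gripper_force: 0.8
```

carry_out --commands '[[[1, 0.5, -0.07, 0, 2.5], [1, 0.97, -0.12, 0, 5], [1, 1.45, -0.15, 0, 7.5], [1, 1.94, -0.16, 0, 10], [1, 2.43, -0.15, 0, 12.5], [1, 2.91, -0.12, 0, 15], [1, 3.4, -0.06, 0, 17.5], [1, 3.4, -0.06, 0, 17.5]]]'

```text
time_s: 7.55
eef_pos: [0.5234, -0.0999, 0.0585]
tool_rot: [1.032, 2.967, -0.0]
ft_force: [-1.2, 0.6, -0.5]
grip_width: -0.003
gripper_force: 0.0
```

```bash
cat > m.py <<'E'
from h import *
import sys
tag=sys.argv[1]
np.set_printoptions(precision=4,suppress=True)
info();st=manip.state();d=np.array(st['eef_pos'][:2])-C;print('finger r,ang',np.hypot(*d),np.degrees(np.arctan2(d[1],d[0])))
a=snap('scene','scene'+tag);b=snap('side','side'+tag)
for s in(a,b):
    P=pts(s);hsv=cv2.cvtColor(s['frame'],cv2.COLOR_BGR2HSV);z=P[...,2]
    r=np.hypot(P[...,0]-C[0],P[...,1]-C[1])
    m=(r<.022)&(hsv[...,0]>95)&(hsv[...,0]<130)&(hsv[...,1]>80)&(z>.03)&(z<.13)
    pd=np.maximum(abs(P[...,0]-.560),abs(P[...,1]-.1216))
    q=(pd<.02)&(hsv[...,1]<60)&(z>.083)&(z<.093)
    print('pad z',m.sum(),np.median(z[m]),z[m].std(),'ped z',q.sum(),np.median(z[q]),'diff',np.median(z[q])-np.median(z[m]))
cv2.imwrite(f'pics/c{tag}.png',np.hstack([cv2.resize(a['frame'][110:290,140:340],None,fx=2,fy=2),cv2.resize(b['frame'][140:320,320:520],None,fx=2,fy=2)]))
E
python3 m.py 3
```

```text
7.55 [-1.25  0.61 -0.47] -0.003158343005723055 [-0.33  0.47 -0.39  0.72 -0.    0.34]
finger r,ang 0.11032236653523697 -119.66038163021543
pad z 99 0.08475716374419945 0.0020464523789065644 ped z 275 0.08786085220960253 diff 0.0031036884654030844
pad z 187 0.0861889629259037 0.0013072191229872442 ped z 242 0.08922508040119531 diff 0.0030361174752916165
```

View pics/c3.png

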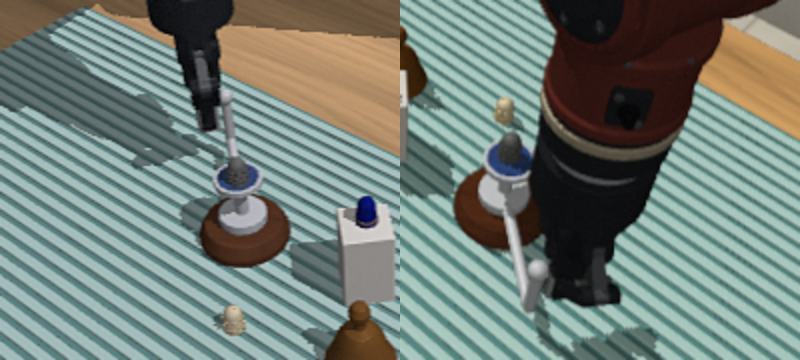

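In the left crop the platform pad, at (238,180), is about 3 mm below the pedestal top, and the thimble stands upright. That leaves about 7° to go.

carry_out --commands '[[[1, 0.2, -0.03, 0, 1], [1, 0.39, -0.06, 0, 2], [1, 0.58, -0.08, 0, 3], [1, 0.77, -0.1, 0, 4], [1, 0.97, -0.12, 0, 5], [1, 1.12, -0.13, 0, 5.8], [1, 1.22, -0.14, 0, 6.3], [1, 1.26, -0.145, 0, 6.5], [1, 1.26, -0.145, 0, 6.5]]]'

```text
time_s: 8.78
eef_pos: [0.5123, -0.0932, 0.0583]
tool_rot: [-1.201, -2.903, 0.0]
ft_force: [2.1, -0.7, 0.6]
grip_width: -0.0
gripper_force: 0.6
```

```bash
python3 m.py 4
```

```text
8.775 [ 2.13 -0.73  0.63] -0.000189627999915053 [-0.32  0.45 -0.42  0.7  -0.    0.46]
finger r,ang 0.11073862013381867 -126.36465408576562
pad z 104 0.08740294213119634 0.002405230455574367 ped z 269 0.08787205947351232 diff 0.00046911734231597224
pad z 93 0.08874917211162914 0.0009223730330870439 ped z 244 0.08925913442292568 diff 0.0005099623112965468
```

Half a millimetre is left, so I'll push about 1° more, then back straight off and rise.

carry_out --commands '[[[1, 0.07, -0.01, 0, 0.4], [1, 0.14, -0.02, 0, 0.7], [1, 0.2, -0.03, 0, 1], [1, 0.2, -0.03, 0, 1], [1, 0, 0, 0, 1], [1, -0.6, 0, 0, 1], [1, -1.5, 0, 0, 1], [1, -2.5, 0, 0, 1], [1, -3.5, 0, 0, 1], [1, -3.5, 0, 0, 1]]]'

```text
time_s: 10.12
eef_pos: [0.5378, -0.1186, 0.0582]
tool_rot: [1.227, 2.892, -0.0]
ft_force: [0.0, -0.3, 0.4]
grip_width: -0.002
gripper_force: 0.0
```

```bash
python3 m.py 5
```

```text
10.125 [ 0.03 -0.29  0.36] -0.002349317451991244 [-0.35  0.49 -0.34  0.74 -0.    0.45]
finger r,ang 0.12146043685290384 -109.30416351740492
pad z 103 0.08786484749470565 0.0009978912391920085 ped z 275 0.0878515716515489 diff -1.3275843156745903e-05
pad z 189 0.089526983750546 0.0009296105418198504 ped z 240 0.08924493109895526 diff -0.00028205265159074455
```

View pics/c5.png

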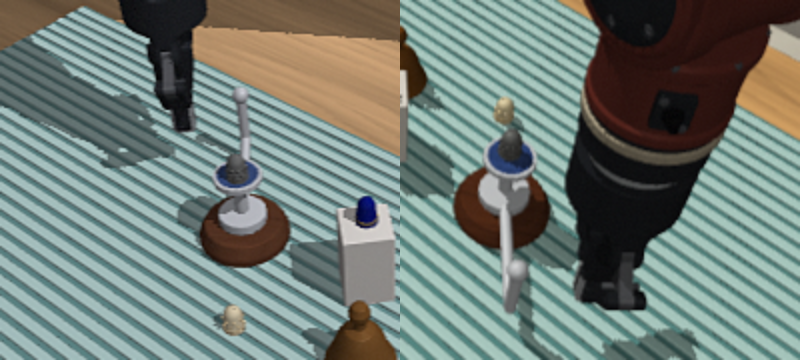

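The platform (left crop (238,178)) is level with the pedestal top to within 0.3 mm. The thimble is standing and the finger is clear of the post. I'll lift away, then hand in.

carry_out --commands '[[[1, -0.5, -1, -1, 0], [1, -1, -2, -4, 0], [1, -1, -2, -8, 0], [1, -1, -2, -12, 0], [1, -1, -2, -15, 0], [1, -1, -2, -16, 0], [1, -1, -2, -16, 0], [1, -1, -2, -16, 0]]]'

```text
time_s: 11.22
eef_pos: [0.529, -0.1388, 0.2171]
tool_rot: [-1.226, -2.891, 0.0]
ft_force: [-0.6, 0.6, 0.0]
grip_width: 0.002
gripper_force: 0.0
```

```bash
python3 m.py 6 && python3 -c "
from cell import manip
print(manip.job_done())"
```

```text
11.225 [-0.63  0.61  0.02] 0.002323032156142802 [-0.39  0.34 -0.12  1.11 -0.    0.41]
finger r,ang 0.14345484173409837 -109.96615390974625
pad z 101 0.08767571606830522 0.0010299885465698479 ped z 274 0.08769368898911986 diff 1.797292081463786e-05
pad z 191 0.08948891749286801 0.0011867201421230133 ped z 240 0.08927411239212613 diff -0.00021480510074188552
the job is handed in; nothing more can be done
None
```

I pushed the lever clockwise until the platform was level with the pedestal top to within about 0.3 mm by the cameras, with the steel thimble standing on it; I then moved the arm clear and handed the job in at about 11 s.

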